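# Hold a load cell down on the sprung test probe

## Robot

A 6-joint arm with a two-finger parallel gripper is mounted at the origin on the work surface. World frame = base frame: x ahead of the robot, y to its left, z up, the work surface at z = 0. Lengths are in m, angles in rad, forces in N, time in s.
With the tool pointing down it reaches from about 0.25 to 0.775 m from the base axis. Payload 4 kg.
Tool frame: the origin (TCP) lies at the very end of the fingers, on their centre line; the grasp point (between the pads) lies 19 mm behind it; y points along the fingers, x is the direction in which the jaws open and shut, and the axes are right-handed (so a half turn about y gives the same grasp; the last joint's range is limited). The gripper opens to 94 mm and grips with 3 to 60 N. Pads are 16 mm wide; open, the fingers measure 119 mm over their backs; the gripper's body (75 mm by 177 mm) begins 78 mm behind the grasp point.
Start: joints at [-1.38, 0.087, 1.371, -0, 1.684, -0.103], TCP at [0.159, -0.526, 0.206] pointing down, gripper open.
Joint ranges: [-3.1, 3.1], [-0.76, 2.03], [0.27, 2.55], [-1.08, 4.22], [0.17, 2.65], [-2.57, 2.57]. Speed limits (rad/s): [2.79, 2.79, 3.14, 3.14, 3.14, 3.14].

## Interface

Orientations are given as [roll, pitch, yaw] about the fixed x, y, z axes, in that order (R = Rz(yaw) Ry(pitch) Rx(roll)).
In Python, from bench import robot, snapshot, workorder gives the robot as it stands.
- The arm moves only by the tool play_rows, never from a script. Its argument "steps" is a list of rows, each an object of numbers: "x", "y", "z": the shift along the world's x, y, z in m; "rx", "ry", "rz": the turn, a rotation vector about the world's x, y, z in rad; "hand": the finger opening in m, from 0 to 0.094. A call has 1 to 8 rows; each row shifts and turns the commanded pose from where the row before left it; what a row does not reach is not made up. A row lasts 1/8 s, in which the tool goes at most 62.5 mm and 10.7 degrees, less where a joint would pass 70% of its speed; a pose out of reach is approached as far as the arm can. A call is refused whole if a number of a shift passes 0.0625 or a number of a turn 0.188, either way. A call with a gripper value outside its range is refused whole. The fingers move at their own pace and stop on an object; the grip force is fixed at half the most. Time passes only in rows, so rows that do not move let the fingers close. It gives the time, the measured TCP pose, the force and the opening at its end, in the units of the state.
- robot.get_obs(): the state, without advancing time (a new reading comes with each control period).
- snapshot(name): name is "side" or "top"; returns a dict with "color" (480x640x3 uint8, red, green, blue), "range_z" (480x640 float32, m along the optical axis (not along the pixel's ray), 0 where there is no reading), "fov_y" (degrees; the focal length in pixels is half the picture's height over the tangent of half this angle, whatever the lens; pixels are square), "cx", "cy" (the principal point, pixels), "T" (4x4, takes a point from camera to world coordinates). Camera axes: x right, y down, z forward; pixel columns grow to the right and rows downward; lengths in m; the calibration is good to about 2 mm. A picture is of the moment at which its call begins.
- workorder.close_job(): hands the job in, once; it reports no verdict.
The state is a dict: "time": time; "joint_positions": joint angles; "qvel": joint speeds; "joint_torque": joint torques, N m; "tool_pos": TCP position; "ee_rot": TCP orientation; "wrist_force": force on the tool from outside, world axes, zero at the start; "wrist_torque": the same for the moment, N m; "width": finger opening in m.
Only numpy, scipy, OpenCV 4.12 (cv2) and the standard library are available. Lean on these libraries where they do the work, as an engineer would, in place of code of your own. Each camera call takes 0.05 s, during which the arm holds its last target.

## Task

Pick the load cell with the blue patch out of the red tray and lay it centred and square across the blue test stand, over the sprung brass probe. Press it straight down against the spring until it sits firmly on both steel stops, without ramming it, and keep holding it there: the job finishes with the cell still gripped and pressed home, not let go. Leave the other parts in the tray and do not disturb the flask, the spray can or the solder spool.

Things in the scene. Friction and masses are not known exactly. Their poses are not given: they have to be found in the camera images.
- cell_blue_center (a point): Centre of the load cell to be tested: an aluminium bar 110 x 30 x 26 mm (its own x, y, z; x is its length, z up), about 0.21 kg, loose, lying flat in the tray, with a blue rectangular patch 46 x 21 mm in the middle of its top. Either way round is the same.
- cell_blue: The same bar with the blue patch; origin at the centre of its underside, 13 mm below its centre.
- cell_yellow: A load cell of the same size and shape with a yellow patch; origin at the centre of its underside. Stays in the tray.
- cell_black: A load cell of the same size and shape with a black patch; origin at the centre of its underside. Stays in the tray.
- tray: Red open plastic tray, fixed to the bench, 230 x 260 x 45 mm outside (its own x, y, z), walls and floor 4 mm thick; origin at the centre of its underside. The three load cells lie side by side along its x, in any order, their centres about 70 mm apart, nearer its -x wall; two black knobs (32 mm wide, 20 mm tall) and two brass spacers (18 mm wide, 22 mm tall) stand in a row near its +x wall and also stay in the tray.
- stand: Test stand, fixed to the bench: blue base plate 150 x 90 x 12 mm (its own x, y, z), origin at the centre of its underside. A steel stop block stands near each end of its x axis and a sprung probe with a round brass head in the middle. The bar is laid along the stand's x axis, its ends flush with the outer faces of the stops.
- seat (a point): Fixed point of the stand where the centre of the bar is when it sits on both stops: on the probe's axis, 73 mm above the bench (13 mm above the tops of the stops).
- stop_a: Steel stop block at the stand's -x end, 16 x 34 mm seen from above, 48 mm tall on the base plate, so its top is 60 mm above the bench; origin at the centre of its underside, 47 mm from the probe's axis. Its outer face is 55 mm from the probe's axis.
- stop_b: The same stop block at the stand's +x end.
- probe (a joint): How far the sprung probe is pushed down, in m: 0 when free, 0.012 when a bar lying on both stops holds it down. Spring: 4 N at the first touch, rising by 0.5 N per mm to 10 N at 12 mm, so the bar's own weight does not sink it.
- probe_tip (a point): Top of the probe's brass head (14 mm across): 72 mm above the bench when free, that is 12 mm above the stops.
- flask: Green flask, 72 mm in diameter, 190 mm tall, standing on the bench; origin at the centre of its underside. Leave alone.
- can: Red and white spray can, 56 mm in diameter, 150 mm tall, standing on the bench; origin at the centre of its underside. Leave alone.
- spool: Steel-grey solder spool, 60 mm in diameter, 46 mm tall, standing on the bench; origin at the centre of its underside. Leave alone.
- knob0: Black plastic knob, 32 mm wide, 20 mm tall, loose, standing in the tray; origin at the centre of its underside. Stays in the tray.
- knob1: Black plastic knob, 32 mm wide, 20 mm tall, loose, standing in the tray; origin at the centre of its underside. Stays in the tray.
- spacer0: Brass spacer, 18 mm wide, 22 mm tall, loose, standing in the tray; origin at the centre of its underside. Stays in the tray.
- spacer1: Brass spacer, 18 mm wide, 22 mm tall, loose, standing in the tray; origin at the centre of its underside. Stays in the tray.
Not all that is in view belongs to the job. What is shaped like the cell_yellow but pink is not meant.

How it is judged:
By the outcome, as a careful person would: the job done as asked, in the order asked, and still so for the second after the job is handed in, while the arm keeps its last pose, push and grip.
It also fails if it takes over 45 s, if anything falls off the work surface, if the arm or the gripper's body presses on something with over 40 N, if the wrist force passes 120 N, or if a joint passes its speed limit or range.

## Working session

There is one attempt and no reset: what is moved stays moved. The work goes in short steps, Python scripts to look and compute and a tool call to move; the robot and the scene stay as the last step left them, time stands still between calls to the robot, and variables do not carry over. Pictures are saved under pics/ and viewed, and the job is handed in when it is done.

Besides the shell and the picture viewer there is one more tool, called as name([rows], argument=value, ...), one row to a line, values as JSON. play_rows: Moves the arm, as the interface text tells. Its arguments: {"type":"object","properties":{"steps":{"type":"array"}},"required":["steps"]}

```bash
mkdir -p pics; ls; cat > h.py <<'E'
import numpy as np, cv2
from bench import robot, snapshot, workorder
def save(s,n,crop=None,f=1):
    c=s["color"][:,:,::-1]
    if crop: u0,v0,u1,v1=crop; c=c[v0:v1,u0:u1]
    c=cv2.resize(c,None,fx=f,fy=f,interpolation=cv2.INTER_CUBIC); cv2.imwrite(f"pics/{n}.png",c)
def foc(s): return 240/np.tan(np.radians(s["fov_y"])/2)
def pt(s,u,v,z=None):
    f=foc(s); d=np.array([(u-s["cx"])/f,(v-s["cy"])/f,1.]); T=s["T"]
    if z is None: r=s["range_z"][int(round(v)),int(round(u))]
    else: w=T[:3,:3]@d; r=(z-T[2,3])/w[2]
    return T[:3,:3]@(d*r)+T[:3,3]
def proj(s,P):
    T=np.linalg.inv(s["T"]); p=T[:3,:3]@np.array(P)+T[:3,3]; f=foc(s)
    return p[0]/p[2]*f+s["cx"],p[1]/p[2]*f+s["cy"]
E
python3 - <<'E'
from h import *
import pickle
for n in("top","side"):
    s=snapshot(n); save(s,n+"0"); pickle.dump(s,open(n+"0.pkl","wb")); print(n,s["fov_y"],s["cx"],s["cy"],s["T"].round(3).tolist())
print(robot.get_obs())
E
```

```text
pics
top 47.631889336704766 317.55306708759895 242.27071846677063 [[-0.021, -0.988, 0.152, 0.423], [-1.0, 0.019, -0.017, 0.011], [0.014, -0.153, -0.988, 1.343], [0.0, 0.0, 0.0, 1.0]]
side 49.94536182874197 316.8965925156889 235.9163270296475 [[0.901, -0.313, 0.302, 0.261], [-0.434, -0.622, 0.652, -0.765], [-0.016, -0.718, -0.696, 0.92], [0.0, 0.0, 0.0, 1.0]]
{'time': 0.1, 'joint_positions': array([-1.38010866e+00,  8.78861557e-02,  1.37208833e+00, -1.95929293e-06,
        1.68360937e+00, -1.03117265e-01]), 'qvel': array([-0.00153557, -0.00051892, -0.00451268,  0.00184123,  0.00073898,
       -0.00012077]), 'joint_torque': array([ 1.37240851e-03, -3.41251016e+01, -3.03302228e+01,  7.19697587e-02,
        3.04116053e-02, -9.89714840e-05]), 'tool_pos': array([ 0.15916952, -0.52594806,  0.20442597]), 'ee_rot': array([-1.5705933 ,  0.00198082, -1.27699141]), 'wrist_force': array([ 0.07224209,  0.10176367, -0.25242736]), 'wrist_torque': array([-0.02518661,  0.00431055,  0.01996196]), 'width': 0.09419733897483652}
```

View pics/top0.png

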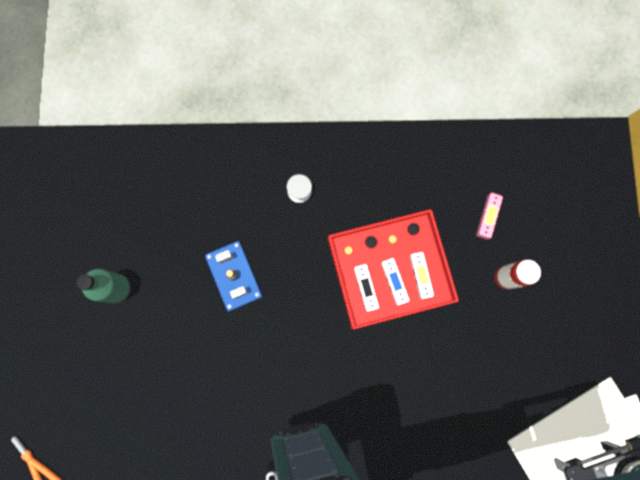

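View pics/side0.png

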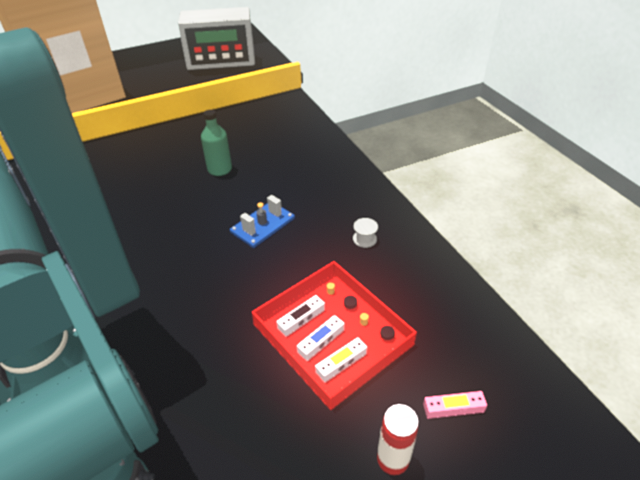

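The top view shows the tray at about (393,270) with the blue-patch cell in the middle, near (396,281). The stand is near (233,276), the flask on the left, the spool above and the can on the right. I'll enlarge the tray and the stand.

```bash
python3 - <<'E'
from h import *
import pickle
t=pickle.load(open("top0.pkl","rb")); d=pickle.load(open("side0.pkl","rb"))
save(t,"t_tray",(320,205,470,335),5); save(t,"t_stand",(195,230,275,320),6)
save(d,"s_tray",(245,255,425,410),4); save(d,"s_stand",(220,185,305,250),8)
E
```

```text
(no output)
```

View pics/t_tray.png

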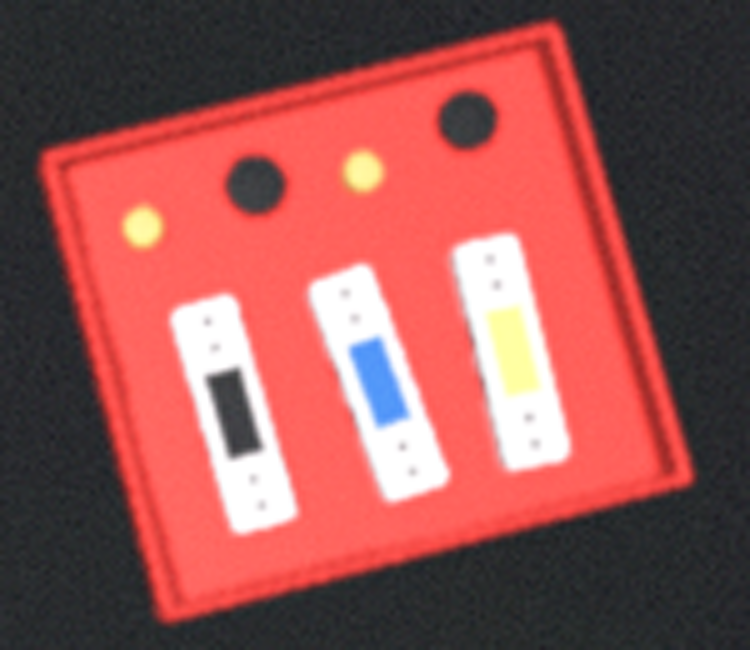

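View pics/t_stand.png

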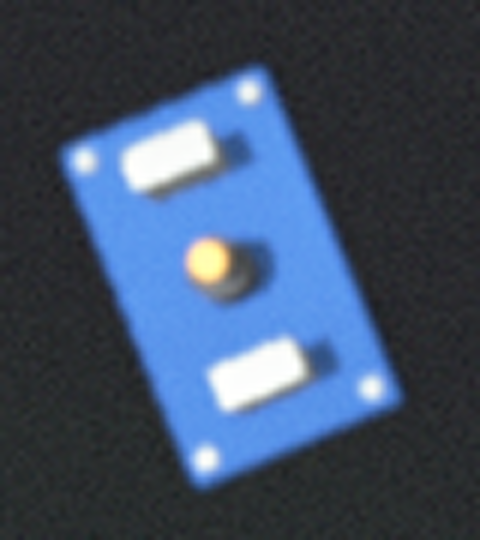

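View pics/s_tray.png

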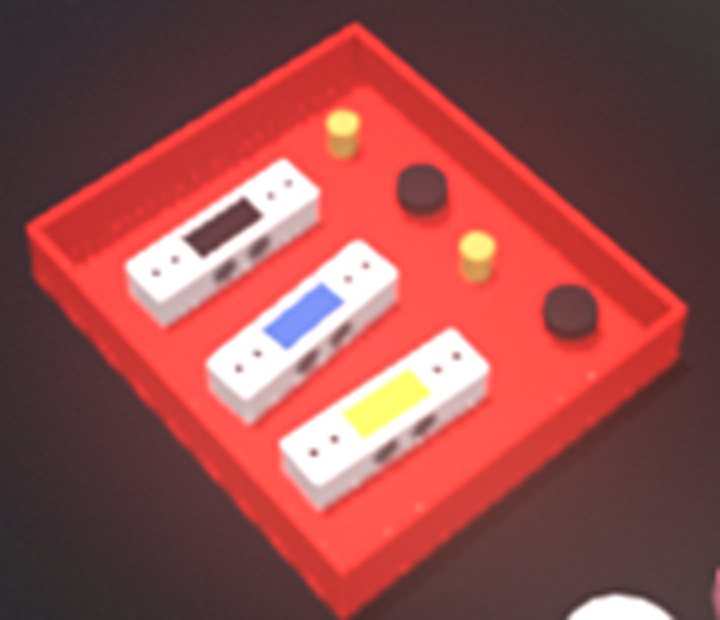

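View pics/s_stand.png

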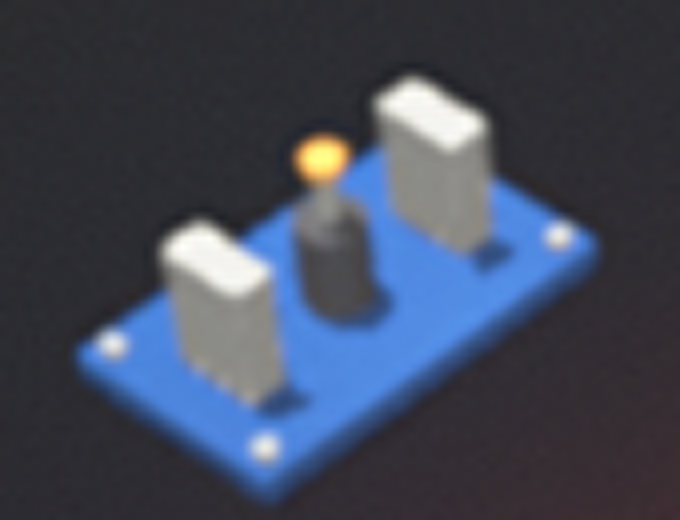

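```bash
cat > m.py <<'E'
from h import *
import pickle
def ctr(s,crop,lo,hi):
    u0,v0,u1,v1=crop; h=cv2.cvtColor(s["color"][v0:v1,u0:u1],cv2.COLOR_RGB2HSV); m=cv2.inRange(h,lo,hi)
    n,l,st,c=cv2.connectedComponentsWithStats(m)
    k=1+np.argmax(st[1:,4]); cn,_=cv2.findContours((l==k).astype(np.uint8),cv2.RETR_EXTERNAL,cv2.CHAIN_APPROX_NONE)
    return c[k]+[u0,v0],st[k,4],cn[0][:,0,:]+[u0,v0]
def rect(s,cn,z):
    P=np.array([pt(s,u,v,z)[:2] for u,v in cn],np.float32)*1000
    (c,wh,a)=cv2.minAreaRect(P); 
    if wh[0]<wh[1]: wh=wh[::-1]; a+=90
    return np.round(c,1),np.round(wh,1),round((a+90)%180-90,2)
E
python3 - <<'E'
from m import *
t=pickle.load(open("top0.pkl","rb")); d=pickle.load(open("side0.pkl","rb"))
B=((95,80,90),(125,255,255))
for s,cs,cp,n in((t,(380,255,420,305),(200,235,270,315),"top"),(d,(295,310,350,365),(225,190,300,250),"side")):
    c,a,cn=ctr(s,cs,*B); print(n,"patch",c,a,pt(s,*c,.030).round(4),"depth z",pt(s,*c).round(4),rect(s,cn,.03))
    c,a,cn=ctr(s,cp,*B); print(n,"base",c,a,rect(s,cn,.012),pt(s,*c).round(4))
    c,a,cn=ctr(s,cp,(8,90,120),(35,255,255)); print(n,"probe",c,a,pt(s,*c,.072).round(4))
# crop-read points
def T(U,V,u0,v0,f): return u0+(U+.5)/f-.5, v0+(V+.5)/f-.5
print("top bar corners z.03")
for U,V in ((308,290),(370,263),(450,480),(388,503)): print(pt(t,*T(U,V,320,205,5),.03).round(4))
print("top stand screws z.014");
for U,V in ((249,92),(85,160),(205,459),(371,388)): print(pt(t,*T(U,V,195,230,6),.013).round(4))
print("top stops z.06");
for U,V in ((170,155),(258,374),(208,261)): print(pt(t,*T(U,V,195,230,6),.06).round(4))
print("side screws");
for U,V in ((558,236),(112,345),(265,448)): print(pt(d,*T(U,V,220,185,8),.013).round(4))
print("side stops")
for U,V in ((432,113),(216,260)): print(pt(d,*T(U,V,220,185,8),.06).round(4))
print("probe", pt(d,*T(322,158,220,185,8),.072),pt(t,*T(208,261,195,230,6),.072))
E
```

```text
top patch [395.30508475 280.88983051] 118 [ 0.5272 -0.198   0.03  ] depth z [ 0.5271 -0.1978  0.0312] (array([ 527.2, -198.1]), array([41.1, 16.6]), 18.2)
top base [233.18422366 276.03944084] 2003 (array([550.4, 197.7]), array([155.4,  94.8]), 22.1) [0.5454 0.1917 0.0459]
top probe [230.72222222 273.77777778] 18 [0.5483 0.1938 0.072 ]
side patch [320.37037037 333.61481481] 135 [ 0.5266 -0.197   0.03  ] depth z [ 0.525  -0.2004  0.0354] (array([ 527. , -196.7]), array([41.6, 16.4]), 18.62)
side base [262.52777778 226.11590038] 1044 (array([548.8, 195. ]), array([157.9, 100.3]), 22.2) [0.5444 0.181  0.0125]
side probe [259.66666667 204.24242424] 33 [0.5491 0.1981 0.072 ]
top bar corners z.03
[ 0.5724 -0.1655  0.03  ]
[ 0.585  -0.1964  0.03  ]
[ 0.479  -0.2305  0.03  ]
[ 0.4686 -0.2001  0.03  ]
top stand screws z.014
[0.6254 0.1893 0.013 ]
[0.5985 0.2563 0.013 ]
[0.4756 0.2068 0.013 ]
[0.5028 0.1397 0.013 ]
top stops z.06
[0.5936 0.2141 0.06  ]
[0.5064 0.1793 0.06  ]
[0.5512 0.199  0.06  ]
side screws
[0.6249 0.1922 0.013 ]
[0.4751 0.2086 0.013 ]
[0.5026 0.1419 0.013 ]
side stops
[0.5935 0.2162 0.06  ]
[0.506  0.1805 0.06  ]
probe [0.54929976 0.19769886 0.072     ] [0.55001508 0.19722855 0.072     ]
```

play_rows([
  {"x": 0.023,"y": 0.0205,"z": -0.005,"hand": 0.056},
  {"x": 0.023,"y": 0.0205,"z": -0.005},
  {"x": 0.023,"y": 0.0205,"z": -0.005},
  {"x": 0.023,"y": 0.0205,"z": -0.005},
  {"x": 0.023,"y": 0.0205,"z": -0.005},
  {"x": 0.023,"y": 0.0205,"z": -0.005},
  {"x": 0.023,"y": 0.0205,"z": -0.005,"rz": 0.013},
  {"x": 0.023,"y": 0.0205,"z": -0.005,"rz": 0.013},
])

```text
schema error: expected keys x, y, z, rx, ry, rz, hand
```

play_rows([
  {"x": 0.023,"y": 0.0205,"z": -0.005},
  {"x": 0.023,"y": 0.0205,"z": -0.005},
  {"x": 0.023,"y": 0.0205,"z": -0.005},
  {"x": 0.023,"y": 0.0205,"z": -0.005},
  {"x": 0.023,"y": 0.0205,"z": -0.005},
  {"x": 0.023,"y": 0.0205,"z": -0.005},
  {"x": 0.023,"y": 0.0205,"z": -0.005},
  {"x": 0.023,"y": 0.0205,"z": -0.005},
])

```text
schema error: expected keys x, y, z, rx, ry, rz, hand
```

play_rows([
  {"z": -0.01},
  {"z": -0.01},
  {},
])

```text
schema error: expected keys x, y, z, rx, ry, rz, hand
```

```bash
python3 - <<'E'
from m import *
o=robot.get_obs(); print({k:np.round(v,4) for k,v in o.items()})
s=snapshot("top"); save(s,"t1",(320,185,480,335),5)
s=snapshot("side"); save(s,"s1",(205,185,425,410),3)
E
```

```text
{'time': np.float64(0.1), 'joint_positions': array([-1.3801,  0.0879,  1.3721, -0.    ,  1.6836, -0.1031]), 'qvel': array([-0.0015, -0.0005, -0.0045,  0.0018,  0.0007, -0.0001]), 'joint_torque': array([ 1.40000e-03, -3.41251e+01, -3.03302e+01,  7.20000e-02,
        3.04000e-02, -1.00000e-04]), 'tool_pos': array([ 0.1592, -0.5259,  0.2044]), 'ee_rot': array([-1.5706,  0.002 , -1.277 ]), 'wrist_force': array([ 0.0722,  0.1018, -0.2524]), 'wrist_torque': array([-0.0252,  0.0043,  0.02  ]), 'width': np.float64(0.0942)}
```

View pics/s1.png

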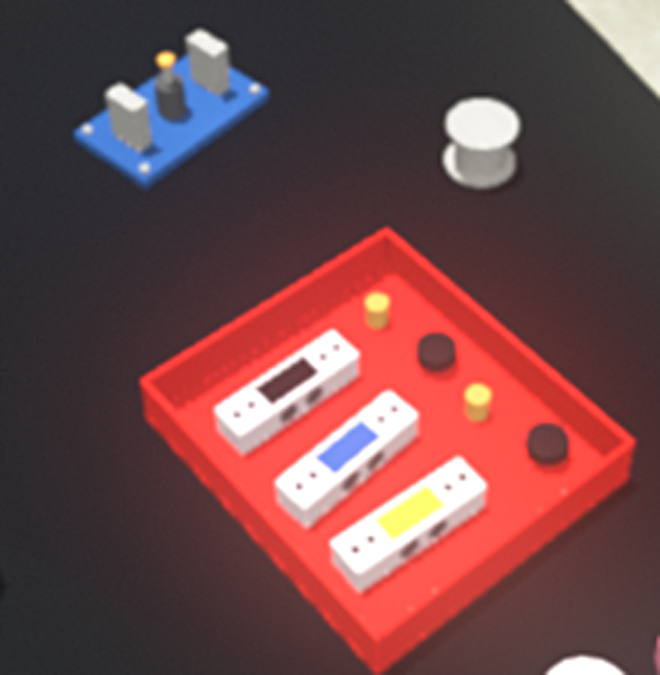

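View pics/t1.png

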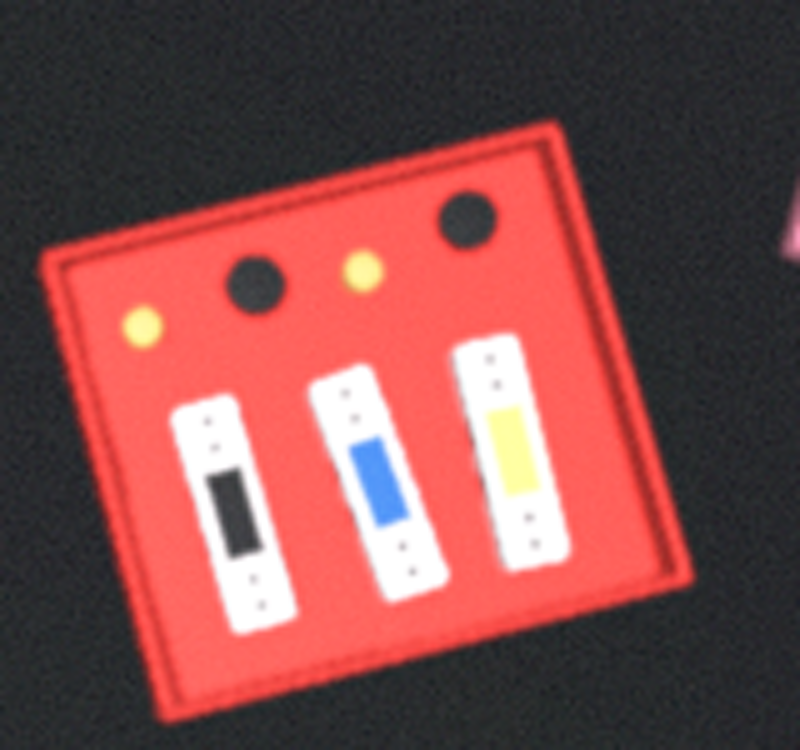

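The calls were refused because every row needs all seven keys, so the arm hasn't moved. The pictures show the same scene as before. I'll send the move again with full rows.

play_rows([
  {"x": 0.023,"y": 0.0205,"z": -0.005,"rx": 0,"ry": 0,"rz": 0,"hand": 0.056},
  {"x": 0.023,"y": 0.0205,"z": -0.005,"rx": 0,"ry": 0,"rz": 0,"hand": 0.056},
  {"x": 0.023,"y": 0.0205,"z": -0.005,"rx": 0,"ry": 0,"rz": 0,"hand": 0.056},
  {"x": 0.023,"y": 0.0205,"z": -0.005,"rx": 0,"ry": 0,"rz": 0,"hand": 0.056},
  {"x": 0.023,"y": 0.0205,"z": -0.005,"rx": 0,"ry": 0,"rz": 0,"hand": 0.056},
  {"x": 0.023,"y": 0.0205,"z": -0.005,"rx": 0,"ry": 0,"rz": 0,"hand": 0.056},
  {"x": 0.023,"y": 0.0205,"z": -0.005,"rx": 0,"ry": 0,"rz": 0.013,"hand": 0.056},
  {"x": 0.023,"y": 0.0205,"z": -0.005,"rx": 0,"ry": 0,"rz": 0.013,"hand": 0.056},
])

```text
time: 1.2
tool_pos: [0.3439, -0.3616, 0.1651]
ee_rot: [-1.571, 0.0, -1.251]
wrist_force: [-0.2, -0.1, 0.2]
width: 0.0563
```

play_rows([
  {"x": 0.026,"y": 0.0234,"z": -0.01,"rx": 0,"ry": 0,"rz": 0,"hand": 0.056},
  {"x": 0.026,"y": 0.0234,"z": -0.01,"rx": 0,"ry": 0,"rz": 0,"hand": 0.056},
  {"x": 0.026,"y": 0.0234,"z": -0.01,"rx": 0,"ry": 0,"rz": 0,"hand": 0.056},
  {"x": 0.026,"y": 0.0234,"z": -0.01,"rx": 0,"ry": 0,"rz": 0,"hand": 0.056},
  {"x": 0.026,"y": 0.0234,"z": -0.01,"rx": 0,"ry": 0,"rz": 0,"hand": 0.056},
  {"x": 0.026,"y": 0.0234,"z": -0.01,"rx": 0,"ry": 0,"rz": 0,"hand": 0.056},
  {"x": 0.026,"y": 0.0234,"z": -0.01,"rx": 0,"ry": 0,"rz": 0,"hand": 0.056},
  {"x": 0,"y": 0,"z": 0,"rx": 0,"ry": 0,"rz": 0,"hand": 0.056},
])

```text
time: 2.2
tool_pos: [0.5256, -0.1968, 0.094]
ee_rot: [-1.573, 0.002, -1.248]
wrist_force: [-1.3, -0.0, 0.4]
width: 0.056
```

```bash
python3 - <<'E'
from m import *
o=robot.get_obs(); print(o["tool_pos"],o["ee_rot"],o["width"])
s=snapshot("top"); save(s,"t2",(320,185,480,335),5)
s=snapshot("side"); save(s,"s2",(205,185,425,410),3)
E
```

```text
[ 0.52556416 -0.19678013  0.09399599] [-1.57264513  0.00208893 -1.24764718] 0.056000851088538355
```

View pics/s2.png

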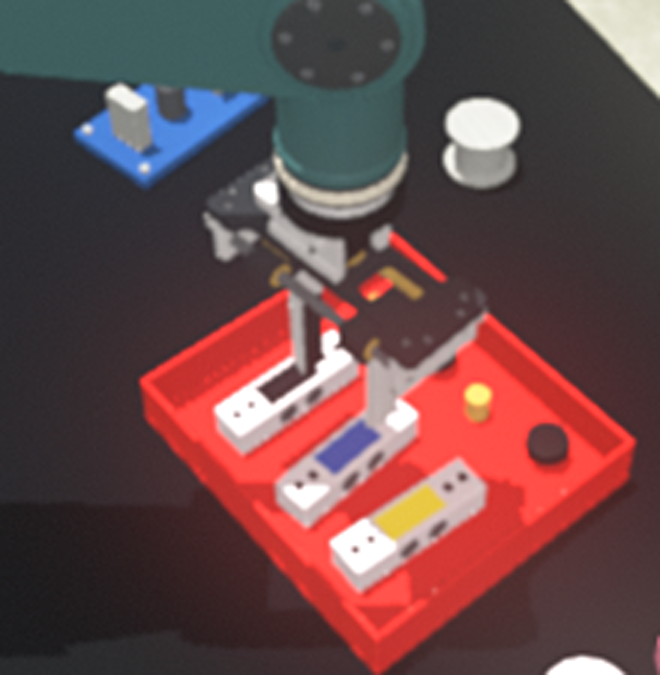

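View pics/t2.png

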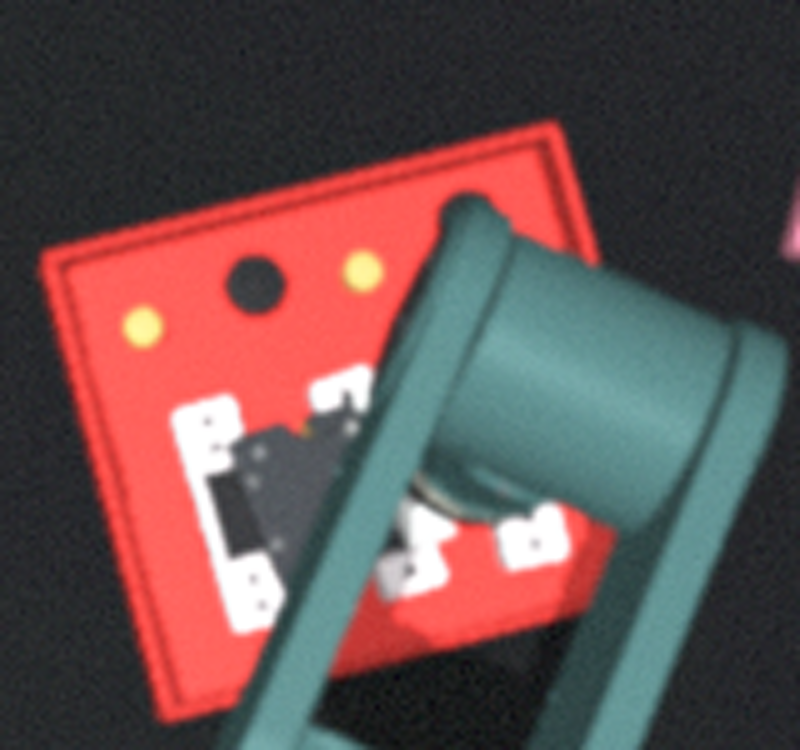

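play_rows([
  {"x": 0.0012,"y": -0.0007,"z": -0.015,"rx": 0,"ry": 0,"rz": -0.003,"hand": 0.056},
  {"x": 0,"y": 0,"z": -0.015,"rx": 0,"ry": 0,"rz": 0,"hand": 0.056},
  {"x": 0,"y": 0,"z": -0.015,"rx": 0,"ry": 0,"rz": 0,"hand": 0.056},
  {"x": 0,"y": 0,"z": 0,"rx": 0,"ry": 0,"rz": 0,"hand": 0.056},
])

```text
time: 2.8
tool_pos: [0.5248, -0.1989, 0.048]
ee_rot: [-1.574, 0.003, -1.255]
wrist_force: [-0.3, 0.1, -0.1]
width: 0.0561
```

```bash
python3 - <<'E'
from m import *
o=robot.get_obs(); print(o["tool_pos"],o["ee_rot"],o["width"])
s=snapshot("side"); save(s,"s3",(265,245,385,375),6)
y=o["ee_rot"][2]; x=np.array([np.cos(y),np.sin(y),0])
for k in(1,-1): u,v=proj(s,o["tool_pos"]+k*x*.028); print((u-265)*6,(v-245)*6)
E
```

```text
[ 0.52476493 -0.19888851  0.04804758] [-1.5741149   0.00312779 -1.25452613] 0.05606394486015369
386.9774430568142 555.8284985569354
272.75449114717867 459.1056856753512
```

View pics/s3.png

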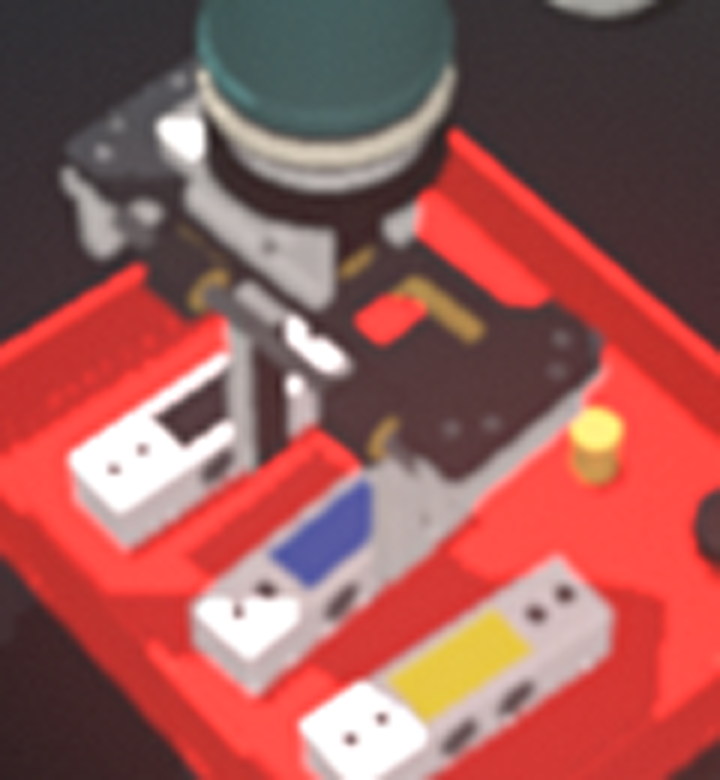

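play_rows([
  {"x": 0.002,"y": 0.001,"z": -0.013,"rx": 0,"ry": 0,"rz": 0.003,"hand": 0.056},
  {"x": 0,"y": 0,"z": -0.013,"rx": 0,"ry": 0,"rz": 0,"hand": 0.056},
  {"x": 0,"y": 0,"z": -0.01,"rx": 0,"ry": 0,"rz": 0,"hand": 0.056},
  {"x": 0,"y": 0,"z": 0,"rx": 0,"ry": 0,"rz": 0,"hand": 0.056},
  {"x": 0,"y": 0,"z": 0,"rx": 0,"ry": 0,"rz": 0,"hand": 0.056},
])

```text
time: 3.48
tool_pos: [0.5287, -0.1984, 0.0147]
ee_rot: [-1.571, -0.0, -1.251]
wrist_force: [0.9, 0.6, 0.5]
width: 0.0559
```

```bash
python3 - <<'E'
from m import *
for i in range(3):
    s=snapshot("side"); o=robot.get_obs(); print(o["tool_pos"],o["ee_rot"],o["width"],o["wrist_force"])
save(s,"s4",(265,245,385,375),6)
E
```

```text
[ 0.52884382 -0.19851537  0.01495531] [-1.57016331e+00 -7.23311884e-04 -1.25095964e+00] 0.05573251151862353 [ 0.20465345 -0.02052276 -0.79942929]
[ 0.52893212 -0.19856884  0.01512259] [-1.56990959e+00 -9.26509103e-04 -1.25104606e+00] 0.0557909303077845 [ 0.20459447  0.20289741 -0.19104172]
[ 0.52893753 -0.19858147  0.01516289] [-1.56988452e+00 -1.01013366e-03 -1.25100671e+00] 0.05610563708077399 [-0.08704478 -0.25210189  0.08552786]
```

View pics/s4.png

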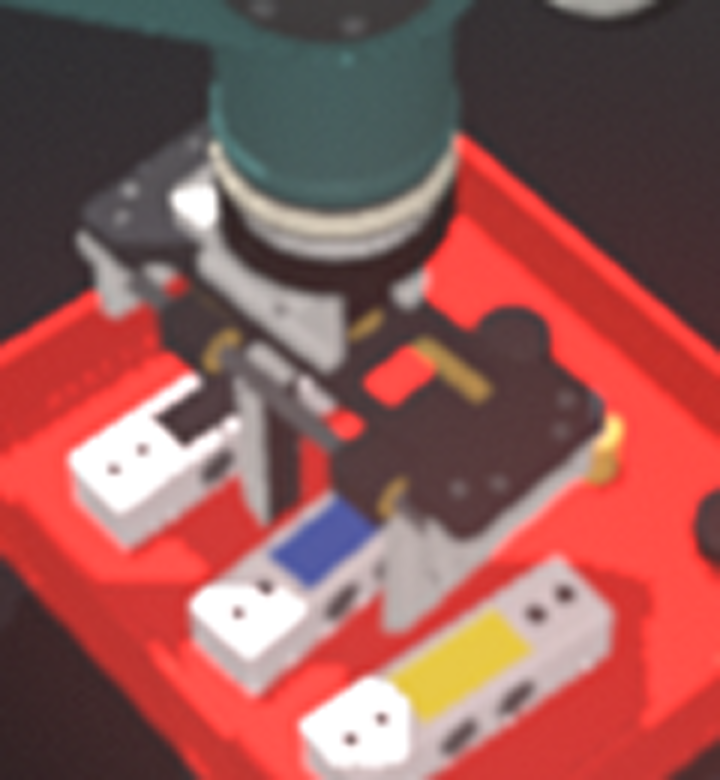

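play_rows([
  {"x": -0.0012,"y": 0.0004,"z": -0.004,"rx": 0,"ry": 0,"rz": 0,"hand": 0.056},
  {"x": 0,"y": 0,"z": -0.0035,"rx": 0,"ry": 0,"rz": 0,"hand": 0.056},
  {"x": 0,"y": 0,"z": 0,"rx": 0,"ry": 0,"rz": 0,"hand": 0.05},
  {"x": 0,"y": 0,"z": 0,"rx": 0,"ry": 0,"rz": 0,"hand": 0.044},
  {"x": 0,"y": 0,"z": 0,"rx": 0,"ry": 0,"rz": 0,"hand": 0.038},
  {"x": 0,"y": 0,"z": 0,"rx": 0,"ry": 0,"rz": 0,"hand": 0.034},
  {"x": 0,"y": 0,"z": 0,"rx": 0,"ry": 0,"rz": 0,"hand": 0.02},
  {"x": 0,"y": 0,"z": 0,"rx": 0,"ry": 0,"rz": 0,"hand": 0},
])

```text
time: 4.62
tool_pos: [0.5273, -0.1978, 0.0071]
ee_rot: [-1.571, 0.0, -1.251]
wrist_force: [-0.3, 0.7, 1.4]
width: 0.0294
```

play_rows([
  {"x": 0,"y": 0,"z": 0,"rx": 0,"ry": 0,"rz": 0,"hand": 0},
  {"x": 0,"y": 0,"z": 0,"rx": 0,"ry": 0,"rz": 0,"hand": 0},
  {"x": 0,"y": 0,"z": 0,"rx": 0,"ry": 0,"rz": 0,"hand": 0},
])

```text
time: 5.0
tool_pos: [0.5273, -0.1978, 0.0071]
ee_rot: [-1.571, 0.0, -1.251]
wrist_force: [-0.9, 1.2, 1.6]
width: 0.0295
```

```bash
python3 - <<'E'
from m import *
o=robot.get_obs(); print(o["tool_pos"],o["ee_rot"],o["width"],o["wrist_force"])
s=snapshot("side"); save(s,"s5",(265,245,385,375),6)
E
```

```text
[ 0.52727406 -0.19777631  0.00707676] [-1.57073674e+00  1.96035970e-04 -1.25097739e+00] 0.029453900040968 [-0.86756259  1.23695874  1.60784347]
```

View pics/s5.png

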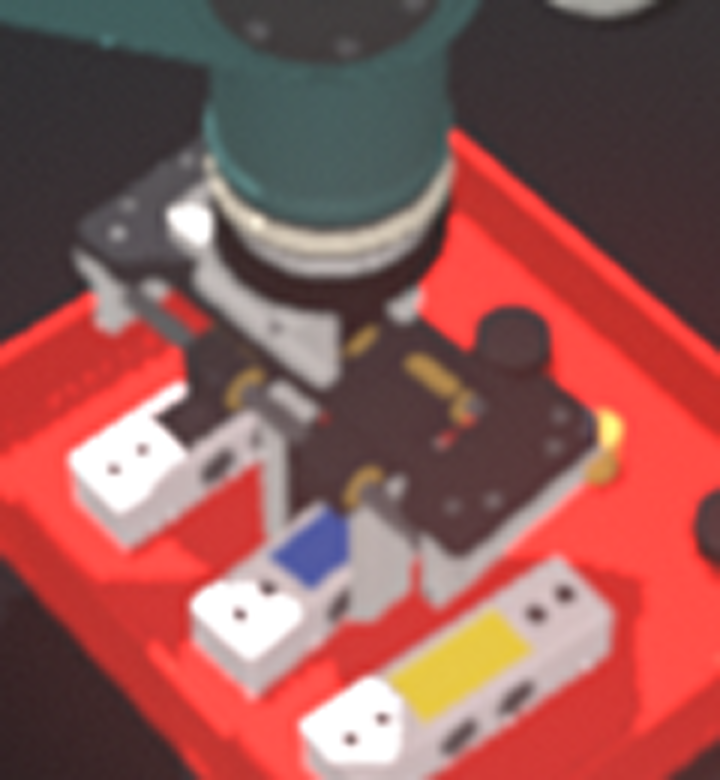

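The fingers have closed on the blue cell at 29.5 mm, with one finger each side of the blue patch. Now I'll lift it.

play_rows([
  {"x": 0,"y": 0,"z": 0.005,"rx": 0,"ry": 0,"rz": 0,"hand": 0},
  {"x": 0,"y": 0,"z": 0.01,"rx": 0,"ry": 0,"rz": 0,"hand": 0},
  {"x": 0,"y": 0,"z": 0.02,"rx": 0,"ry": 0,"rz": 0,"hand": 0},
  {"x": 0,"y": 0,"z": 0.025,"rx": 0,"ry": 0,"rz": 0,"hand": 0},
  {"x": 0,"y": 0,"z": 0.025,"rx": 0,"ry": 0,"rz": 0,"hand": 0},
  {"x": 0,"y": 0,"z": 0.025,"rx": 0,"ry": 0,"rz": 0,"hand": 0},
  {"x": 0,"y": 0,"z": 0.015,"rx": 0,"ry": 0,"rz": 0,"hand": 0},
  {"x": 0,"y": 0,"z": 0.005,"rx": 0,"ry": 0,"rz": 0,"hand": 0},
])

```text
time: 6.05
tool_pos: [0.5277, -0.1983, 0.1382]
ee_rot: [-1.57, -0.001, -1.251]
wrist_force: [-0.7, 0.6, -3.0]
width: 0.0298
```

play_rows([
  {"x": 0,"y": 0.015,"z": 0,"rx": 0,"ry": 0,"rz": 0.01,"hand": 0},
  {"x": 0.003,"y": 0.03,"z": 0,"rx": 0,"ry": 0,"rz": 0.01,"hand": 0},
  {"x": 0.003,"y": 0.035,"z": 0,"rx": 0,"ry": 0,"rz": 0.01,"hand": 0},
  {"x": 0.003,"y": 0.035,"z": 0,"rx": 0,"ry": 0,"rz": 0.01,"hand": 0},
  {"x": 0.003,"y": 0.035,"z": 0,"rx": 0,"ry": 0,"rz": 0.01,"hand": 0},
  {"x": 0.003,"y": 0.035,"z": 0,"rx": 0,"ry": 0,"rz": 0.01,"hand": 0},
  {"x": 0.003,"y": 0.035,"z": 0,"rx": 0,"ry": 0,"rz": 0.005,"hand": 0},
  {"x": 0.003,"y": 0.035,"z": 0,"rx": 0,"ry": 0,"rz": 0,"hand": 0},
])

```text
time: 7.05
tool_pos: [0.547, 0.0592, 0.1354]
ee_rot: [-1.573, 0.001, -1.185]
wrist_force: [0.4, -0.2, -3.2]
width: 0.03
```

play_rows([
  {"x": 0.002,"y": 0.035,"z": 0,"rx": 0,"ry": 0,"rz": 0,"hand": 0},
  {"x": 0,"y": 0.035,"z": 0,"rx": 0,"ry": 0,"rz": 0,"hand": 0},
  {"x": 0,"y": 0.035,"z": 0,"rx": 0,"ry": 0,"rz": 0,"hand": 0},
  {"x": 0,"y": 0.02,"z": 0,"rx": 0,"ry": 0,"rz": 0,"hand": 0},
  {"x": 0,"y": 0.01,"z": 0,"rx": 0,"ry": 0,"rz": 0,"hand": 0},
  {"x": 0,"y": 0.006,"z": 0,"rx": 0,"ry": 0,"rz": 0,"hand": 0},
  {"x": 0,"y": 0,"z": 0,"rx": 0,"ry": 0,"rz": 0,"hand": 0},
  {"x": 0,"y": 0,"z": 0,"rx": 0,"ry": 0,"rz": 0,"hand": 0},
])

```text
time: 8.05
tool_pos: [0.5504, 0.1972, 0.1371]
ee_rot: [-1.571, -0.0, -1.187]
wrist_force: [1.0, -1.2, -2.1]
width: 0.0298
```

```bash
python3 - <<'E'
from m import *
o=robot.get_obs(); print(o["tool_pos"],o["ee_rot"],o["width"],o["wrist_force"],o["joint_positions"])
s=snapshot("side"); save(s,"s6",(200,130,320,260),6); pickle.dump(s,open("side6.pkl","wb"))
s=snapshot("top"); save(s,"t6",(175,200,300,325),6); pickle.dump(s,open("top6.pkl","wb"))
E
```

```text
[0.55043171 0.1971982  0.1370585 ] [-1.57088031e+00 -4.42956390e-04 -1.18711902e+00] 0.029840214266315588 [ 0.98780518 -1.21751288 -2.11558272] [ 2.47331218e-01  1.86578706e-01  1.39506197e+00 -4.50287278e-04
  1.55997498e+00  1.43445514e+00]
```

View pics/s6.png

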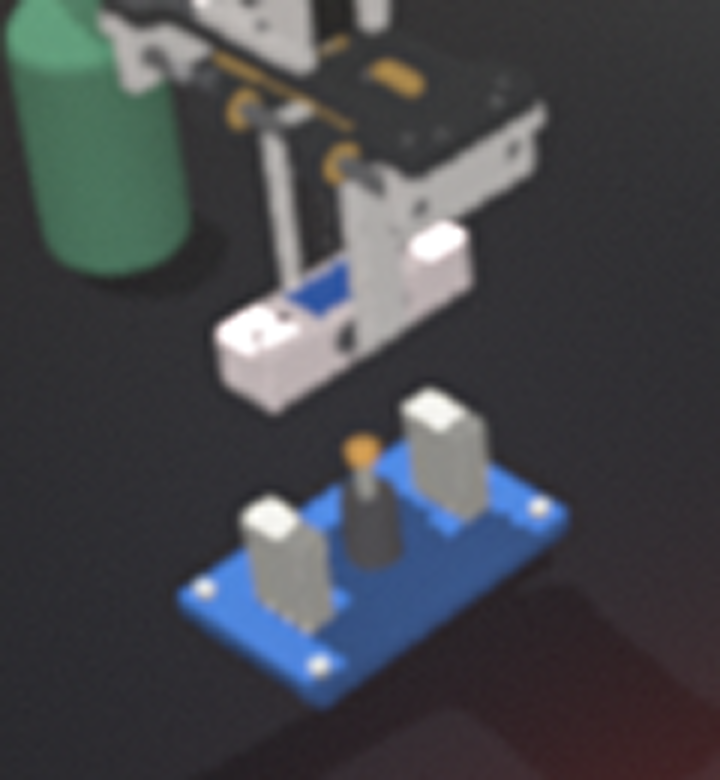

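View pics/t6.png

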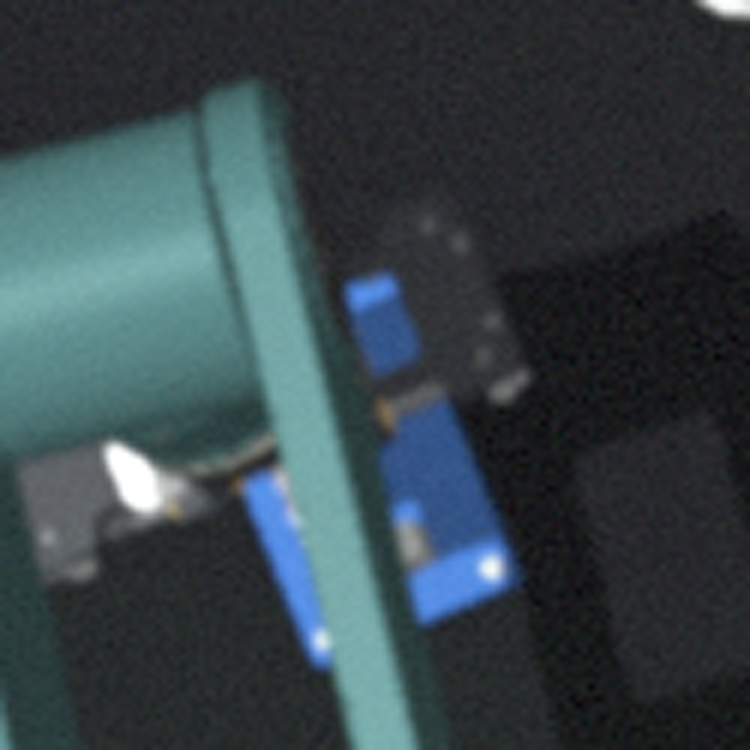

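```bash
cat >> m.py <<'E'
def box(c,yaw,L,W,H): # c=underside centre
    x=np.array([np.cos(yaw),np.sin(yaw),0]);y=np.array([-x[1],x[0],0])
    return [np.array(c)+a*x*L/2+b*y*W/2+np.array([0,0,h*H]) for h in(0,1) for a,b in((1,1),(1,-1),(-1,-1),(-1,1))]
def overlay(s,boxes,n,crop,f):
    u0,v0,u1,v1=crop; im=cv2.resize(np.ascontiguousarray(s["color"][v0:v1,u0:u1,::-1]),None,fx=f,fy=f,interpolation=cv2.INTER_CUBIC)
    for b,col in boxes:
        p=[tuple(int(round(k)) for k in ((u-u0+.5)*f,(v-v0+.5)*f)) for u,v in (proj(s,q) for q in b)]
        for i in range(4):
            for a,c in((i,(i+1)%4),(i+4,(i+1)%4+4),(i,i+4)): cv2.line(im,p[a],p[c],col,1)
    cv2.imwrite(f"pics/{n}.png",im)
def stand(c,yaw):
    x=np.array([np.cos(yaw),np.sin(yaw)]); r=[box([*c,0],yaw,.15,.09,.012)]
    for k in(-1,1): r.append(box([*(np.array(c)+k*.047*x),.012],yaw,.016,.034,.048))
    return r
E
python3 - <<'E'
from m import *
s=pickle.load(open("side6.pkl","rb"))
yaw=-1.187+np.pi/2
b=[(box([.5504,.1972,.137-.0031],yaw,.11,.03,.026),(0,255,0))]+[(q,(0,0,255)) for q in stand((.550,.198),np.radians(22.05))]
overlay(s,b,"ov6",(200,130,320,260),6)
t=pickle.load(open("top0.pkl","rb")); overlay(t,b[1:],"ovt0",(195,230,275,320),6)
E
```

```text
(no output)
```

View pics/ov6.png

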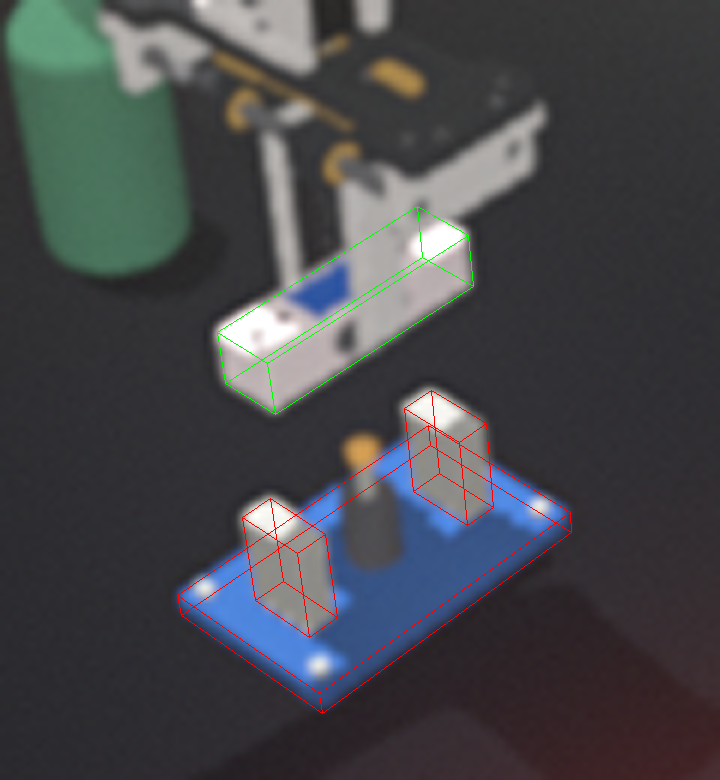

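View pics/ovt0.png

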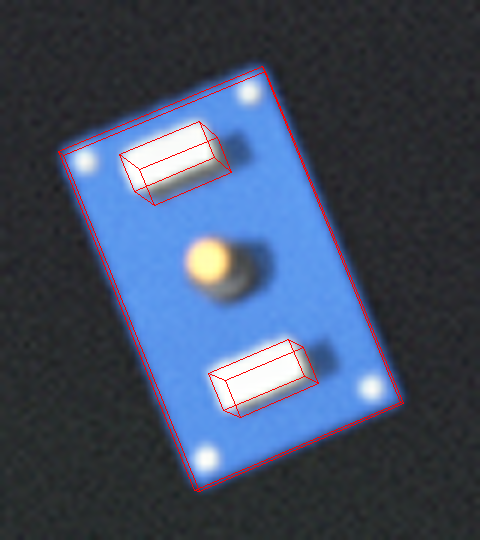

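play_rows([
  {"x": 0,"y": 0.0005,"z": -0.01,"rx": 0,"ry": 0,"rz": 0.002,"hand": 0},
  {"x": 0,"y": 0,"z": -0.015,"rx": 0,"ry": 0,"rz": 0,"hand": 0},
  {"x": 0,"y": 0,"z": -0.015,"rx": 0,"ry": 0,"rz": 0,"hand": 0},
  {"x": 0,"y": 0,"z": -0.01,"rx": 0,"ry": 0,"rz": 0,"hand": 0},
  {"x": 0,"y": 0,"z": -0.007,"rx": 0,"ry": 0,"rz": 0,"hand": 0},
  {"x": 0,"y": 0,"z": 0,"rx": 0,"ry": 0,"rz": 0,"hand": 0},
  {"x": 0,"y": 0,"z": 0,"rx": 0,"ry": 0,"rz": 0,"hand": 0},
])

```text
time: 9.02
tool_pos: [0.5507, 0.1987, 0.0806]
ee_rot: [-1.57, -0.0, -1.184]
wrist_force: [0.0, -0.1, -2.2]
width: 0.0299
```

```bash
cat > ov.py <<'E'
from m import *
import sys
n=sys.argv[1]; sc=(float(sys.argv[2]),float(sys.argv[3]))
s=snapshot("side"); pickle.dump(s,open(f"side{n}.pkl","wb"))
o=robot.get_obs(); p=o["tool_pos"]; print(p,o["ee_rot"],o["width"],o["wrist_force"],o["wrist_torque"])
yaw=o["ee_rot"][2]+np.pi/2
b=[(box([p[0],p[1],p[2]-.0031],yaw,.11,.03,.026),(0,255,0))]+[(q,(0,0,255)) for q in stand(sc,np.radians(22.05))]
overlay(s,b,"ov"+n,(220,160,310,255),8); save(s,"raw"+n,(220,160,310,255),8)
E
python3 ov.py 7 .550 .198
```

```text
[0.55080802 0.19871164 0.08079053] [-1.56927327e+00 -2.62055284e-04 -1.18394472e+00] 0.02987864320564669 [-0.31469497  0.42285502 -2.46617225] [ 0.00346181  0.00637825 -0.00022663]
```

View pics/ov7.png

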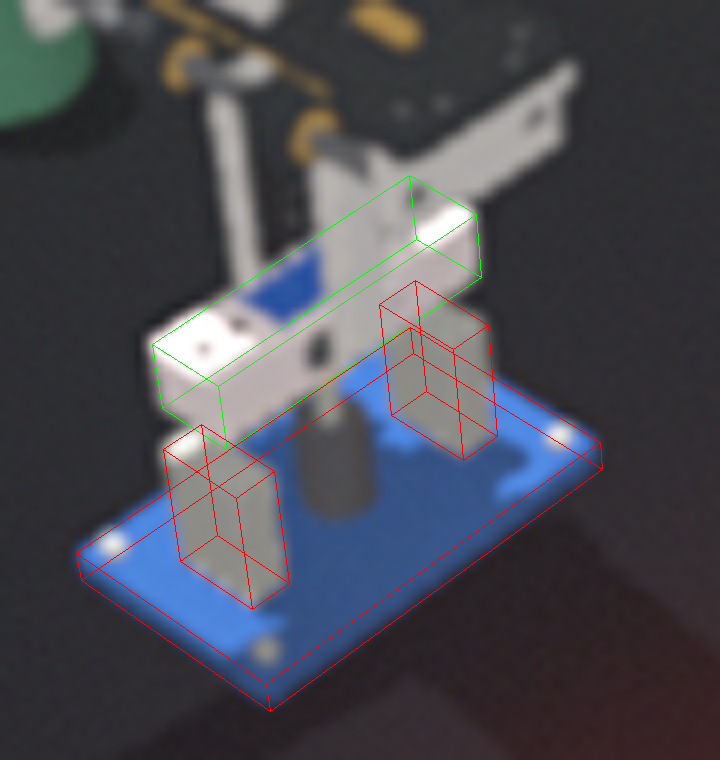

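View pics/raw7.png

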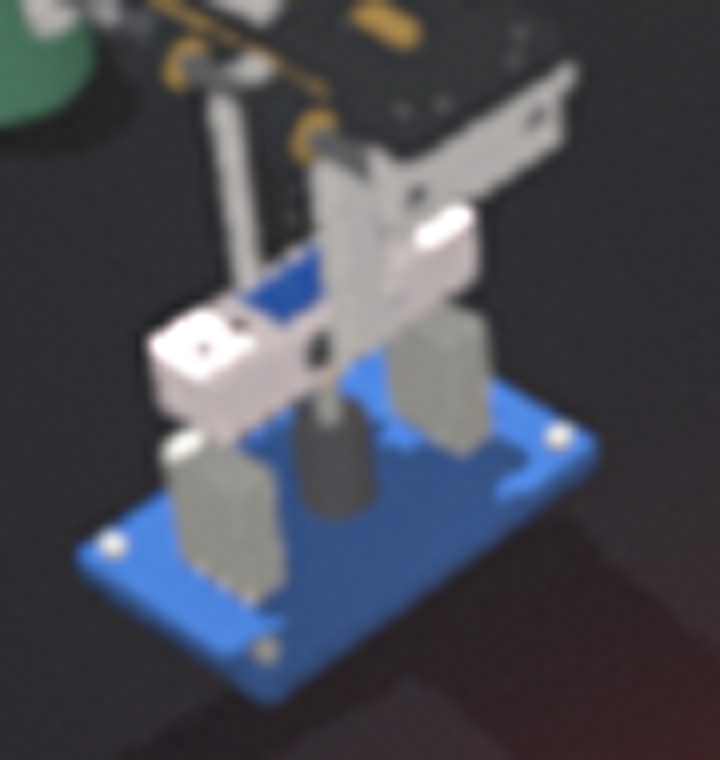

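```bash
cat > fit.py <<'E'
from m import *
from scipy.optimize import least_squares
from scipy.ndimage import map_coordinates, gaussian_filter
def edges(boxp, sel): return [(boxp[a],boxp[b]) for a,b in sel]
def resid(s,img,segs,R=2.5,rng=None):
    out=[]
    for A,B in segs:
        for k in np.linspace(.12,.88,9):
            P=A+(B-A)*k; u,v=proj(s,P); u1,v1=proj(s,A); u2,v2=proj(s,B)
            n=np.array([-(v2-v1),u2-u1]); n/=np.linalg.norm(n)
            tt=np.arange(-R,R+.01,.1); best=None
            g=np.zeros(len(tt))
            for c in range(3):
                pr=map_coordinates(img[:,:,c],[v+n[1]*tt,u+n[0]*tt],order=3); g+=np.gradient(pr)**2
            i=np.argmax(g)
            if 0<i<len(g)-1 and g[i]>.5: out.append((P,n,u+n[0]*tt[i],v+n[1]*tt[i]))
    return out
def fit(s,mk,p0,it=6,R=2.5):
    img=gaussian_filter(s["color"].astype(float),(.6,.6,0)); p=np.array(p0,float)
    for _ in range(it):
        sg=mk(p); 
        def f(q):
            r=[]
            for (A,B),(A0,B0) in zip(mk(q),sg):
                for (P,n,u,v) in cache[id(A0)]:
                    k=np.dot(P-A0,B0-A0)/np.dot(B0-A0,B0-A0); uu,vv=proj(s,A+(B-A)*k)
                    r.append((uu-u)*n[0]+(vv-v)*n[1])
            return np.array(r)
        cache={id(A):resid(s,img,[(A,B)],R) for A,B in sg}
        res=least_squares(f,p,loss="soft_l1",f_scale=.2,x_scale=[.001]*2+[.01]+[.001]*(len(p)-3)); p=res.x; 
    J=res.jac; C=np.linalg.inv(J.T@J)*np.var(res.fun)
    return p,np.sqrt(np.mean(res.fun**2)),len(res.fun),np.sqrt(np.diag(C))
# box index: 0..3 bottom (++,+-,--,-+), 4..7 top
def mkstand(p,parts=("base","stops"),cam="side"):
    st=stand((p[0],p[1]),p[2]); dz=np.array([0,0,p[3] if len(p)>3 else 0]); st=[[q+dz for q in b] for b in st]; r=[]
    if "base" in parts: r+=edges(st[0],[(4,5),(5,6),(6,7),(7,4)] if cam=="top" else [(7,4),(6,7),(1,2),(0,1) ,(4,5)][:3])
    if "stops" in parts:
        for b in st[1:]: r+=edges(b,[(4,5),(5,6),(6,7),(7,4)])
    return r
if __name__=="__main__":
    for n in("top","side"):
        s=pickle.load(open(n+"0.pkl","rb"))
        for parts in (("base",),("stops",),("base","stops")):
            p,e,k,sd=fit(s,lambda p:mkstand(p,parts,n),[.55,.198,np.radians(22)]); print(n,parts,(p[:2]*1000).round(2),np.degrees(p[2]).round(2),"rms",e.round(2),k,(sd[:2]*1000).round(2))
        cell=lambda p:edges(box([p[0],p[1],.004],p[2],.11,.03,.026),[(4,5),(5,6),(6,7),(7,4)])
        p,e,k,sd=fit(s,cell,[.527,-.1978,np.radians(18.3)]); print(n,"cell tray",(p[:2]*1000).round(2),np.degrees(p[2]).round(2),e.round(2),k)
    s=pickle.load(open("side7.pkl","rb"))
    for z in (.0777,.0787):
        cell=lambda p:edges(box([p[0],p[1],z+(p[3] if len(p)>3 else 0)],p[2],.11,.03,.026),[(6,7),(1,2),(2,6),(1,5)])
        for p0 in ([.5507,.1987,.3867],[.5507,.1987,.3867,0]):
            p,e,k,sd=fit(s,cell,p0); print("bar held",z,(p[:2]*1000).round(2),np.degrees(p[2]).round(2),p[3:],e.round(2),k,(sd[:2]*1000).round(2))
E
python3 fit.py
```

```text
top ('base',) [550.19 197.39] 22.2 rms 0.24 36 [0.12 0.11]
top ('stops',) [550.21 197.56] 22.19 rms 0.48 72 [0.17 0.15]
top ('base', 'stops') [550.17 197.43] 22.2 rms 0.41 108 [0.14 0.13]
top cell tray [ 526.5  -197.61] 18.08 0.81 36
side ('base',) [548.15 198.01] 22.25 rms 0.1 16 [0.12 0.14]
side ('stops',) [549.73 198.43] 22.09 rms 0.4 72 [0.17 0.19]
side ('base', 'stops') [549.11 198.29] 21.98 rms 0.51 89 [0.38 0.41]
side cell tray [ 526.14 -197.98] 18.2 0.68 36
bar held 0.0777 [550.39 192.53] 26.29 [] 0.23 29 [0.21 0.52]
bar held 0.0777 [531.95 135.51] 29.71 [0.05442003] 0.21 29 [16.07 49.92]
bar held 0.0787 [550.07 191.5 ] 26.4 [] 0.22 29 [0.2  0.51]
bar held 0.0787 [531.12 132.81] 29.86 [0.05586707] 0.22 29 [17.71 55.02]
```

play_rows([
  {"x": 0,"y": -0.0006,"z": -0.002,"rx": 0,"ry": 0,"rz": 0,"hand": 0},
  {"x": 0,"y": 0,"z": -0.003,"rx": 0,"ry": 0,"rz": 0,"hand": 0},
  {"x": 0,"y": 0,"z": -0.002,"rx": 0,"ry": 0,"rz": 0,"hand": 0},
  {"x": 0,"y": 0,"z": -0.001,"rx": 0,"ry": 0,"rz": 0,"hand": 0},
  {"x": 0,"y": 0,"z": 0,"rx": 0,"ry": 0,"rz": 0,"hand": 0},
  {"x": 0,"y": 0,"z": 0,"rx": 0,"ry": 0,"rz": 0,"hand": 0},
])

```text
time: 9.82
tool_pos: [0.5506, 0.198, 0.0726]
ee_rot: [-1.57, -0.0, -1.184]
wrist_force: [-0.9, -0.8, 1.7]
width: 0.0299
```

```bash
python3 ov.py 8 .5501 .1976; python3 - <<'E'
from m import *
s=snapshot("top"); save(s,"t8",(195,230,290,320),8)
E
```

```text
[0.55053792 0.19800069 0.07247127] [-1.56998475e+00 -2.83745507e-04 -1.18396634e+00] 0.02963852289000648 [-1.24881945 -0.81603349  2.36805423] [-0.08025665  0.1533611   0.01823564]
```

View pics/raw8.png

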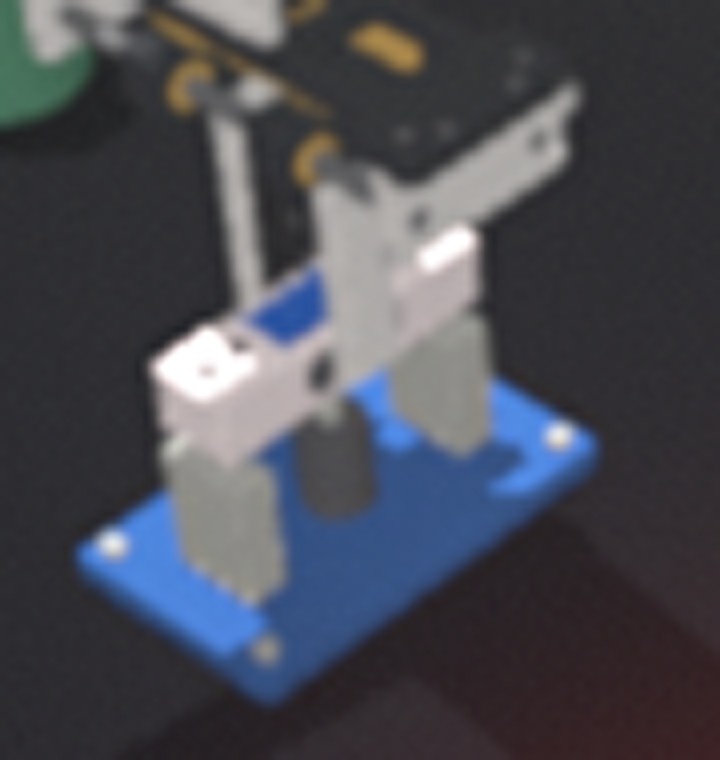

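View pics/t8.png

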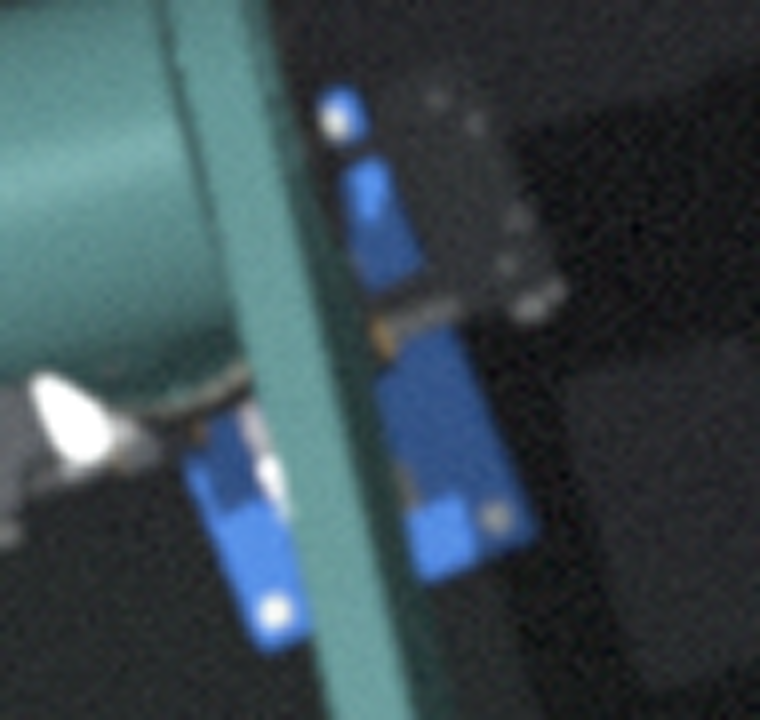

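```bash
python3 - <<'E'
from m import *
s=pickle.load(open("side8.pkl","rb")); c=(.5497,.1984); y=np.radians(22.15)
b=[(box([*c,.0694],y,.11,.03,.026),(0,255,0))]+[(q,(0,0,255)) for q in stand(c,y)]
overlay(s,b,"id8",(232,190,287,245),14)
E
```

```text
(no output)
```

View pics/id8.png

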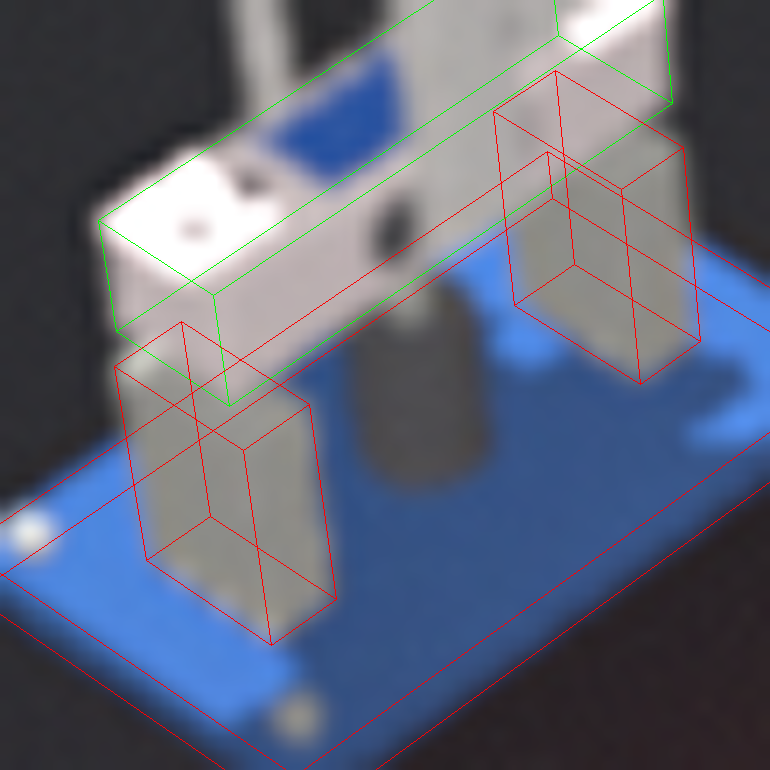

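play_rows([
  {"x": 0,"y": 0,"z": -0.0015,"rx": 0,"ry": 0,"rz": 0,"hand": 0},
  {"x": 0,"y": 0,"z": -0.0015,"rx": 0,"ry": 0,"rz": 0,"hand": 0},
  {"x": 0,"y": 0,"z": -0.001,"rx": 0,"ry": 0,"rz": 0,"hand": 0},
  {"x": 0,"y": 0,"z": -0.001,"rx": 0,"ry": 0,"rz": 0,"hand": 0},
  {"x": 0,"y": 0,"z": -0.001,"rx": 0,"ry": 0,"rz": 0,"hand": 0},
  {"x": 0,"y": 0,"z": -0.001,"rx": 0,"ry": 0,"rz": 0,"hand": 0},
  {"x": 0,"y": 0,"z": 0,"rx": 0,"ry": 0,"rz": 0,"hand": 0},
  {"x": 0,"y": 0,"z": 0,"rx": 0,"ry": 0,"rz": 0,"hand": 0},
])

```text
time: 10.92
tool_pos: [0.5506, 0.198, 0.0656]
ee_rot: [-1.57, -0.0, -1.184]
wrist_force: [-0.5, -1.1, 5.3]
width: 0.03
```

```bash
python3 ov.py 9 .5501 .1976
```

```text
[0.55056053 0.19796692 0.06558769] [-1.56996422e+00 -2.89103381e-04 -1.18406854e+00] 0.02977036247119614 [-0.79554394 -0.0179046   5.61503385] [-0.12592185  0.22204869 -0.03673055]
```

View pics/raw9.png

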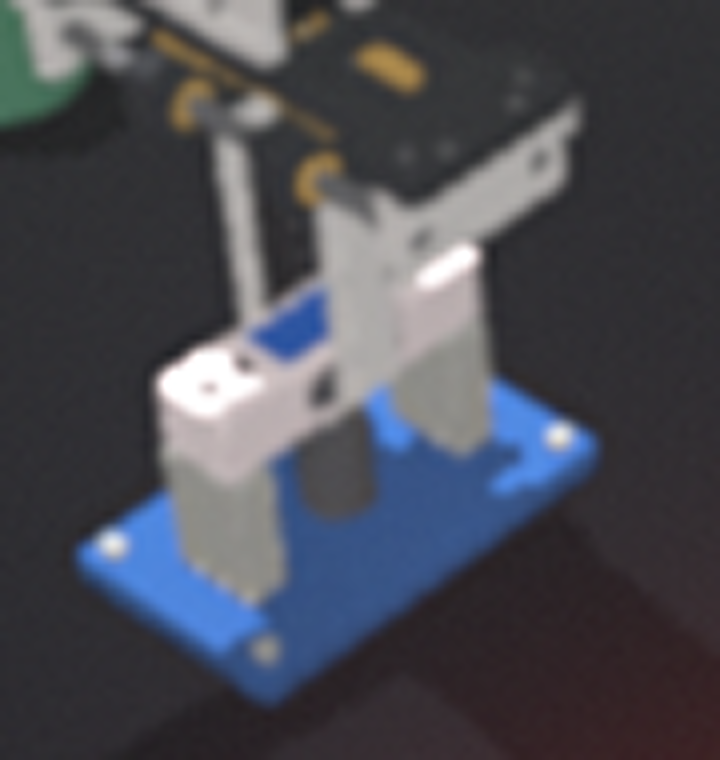

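```bash
python3 - <<'E'
from m import *
F=[]
for i in range(8):
    s=snapshot("side"); o=robot.get_obs(); F.append(np.r_[o["wrist_force"],o["wrist_torque"],o["tool_pos"],o["ee_rot"],o["width"]])
F=np.array(F); print(F.mean(0).round(4)); print(F.std(0).round(4)); print(o["time"])
c=(.5497,.1984); y=np.radians(22.15)
b=[(box([*c,.0625],y,.11,.03,.026),(0,255,0))]
overlay(s,b,"id9",(232,190,287,245),14); save(s,"r9b",(232,190,287,245),14)
E
```

```text
[-1.1317e+00 -9.1310e-01  5.6225e+00 -1.4380e-01  2.2200e-01  2.8400e-02
  5.5060e-01  1.9800e-01  6.5600e-02 -1.5699e+00 -3.0000e-04 -1.1840e+00
  2.9800e-02]
[2.527e-01 6.691e-01 3.535e-01 2.950e-02 3.230e-02 3.820e-02 0.000e+00
 0.000e+00 0.000e+00 0.000e+00 0.000e+00 0.000e+00 2.000e-04]
11.375
```

View pics/id9.png

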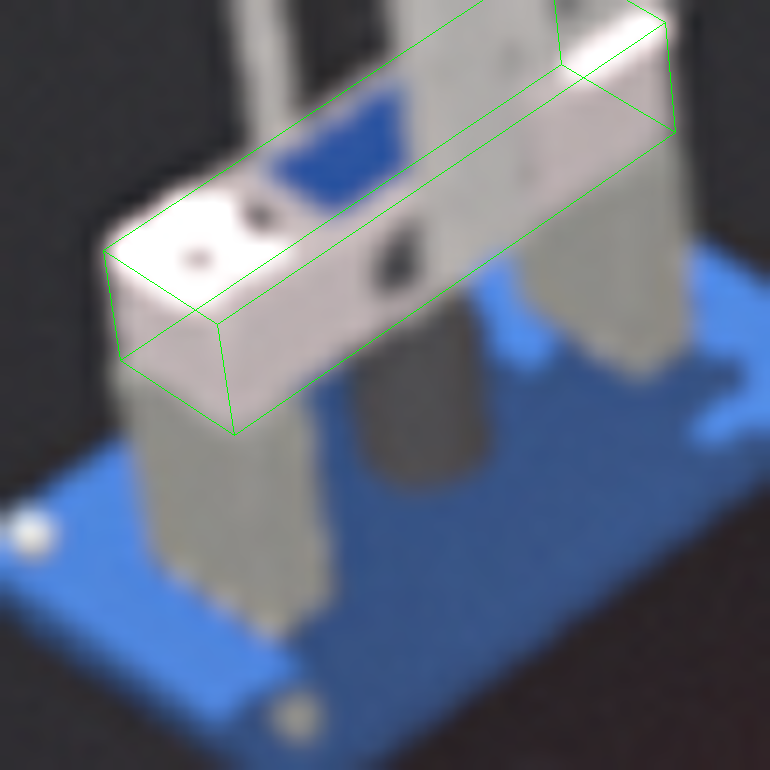

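View pics/r9b.png

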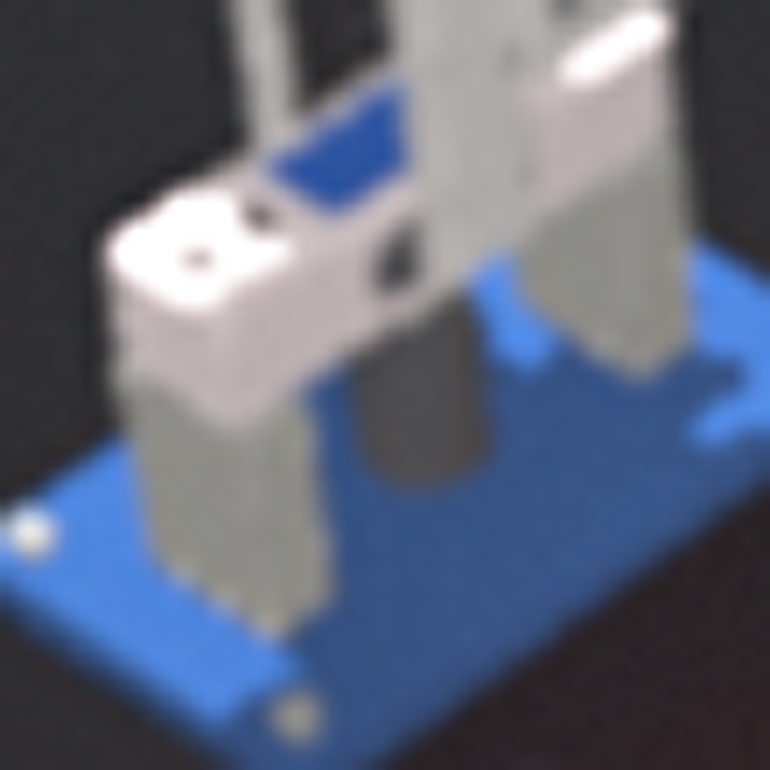

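play_rows([
  {"x": 0,"y": 0,"z": -0.0008,"rx": 0,"ry": 0,"rz": 0,"hand": 0},
  {"x": 0,"y": 0,"z": -0.0007,"rx": 0,"ry": 0,"rz": 0,"hand": 0},
  {"x": 0,"y": 0,"z": 0,"rx": 0,"ry": 0,"rz": 0,"hand": 0},
])

```text
time: 11.75
tool_pos: [0.5506, 0.198, 0.0642]
ee_rot: [-1.57, -0.0, -1.184]
wrist_force: [-2.1, -0.8, 6.4]
width: 0.0296
```

play_rows([
  {"x": 0,"y": 0,"z": -0.0005,"rx": 0,"ry": 0,"rz": 0,"hand": 0},
  {"x": 0,"y": 0,"z": -0.0005,"rx": 0,"ry": 0,"rz": 0,"hand": 0},
  {"x": 0,"y": 0,"z": 0,"rx": 0,"ry": 0,"rz": 0,"hand": 0},
])

```text
time: 12.12
tool_pos: [0.5506, 0.198, 0.0634]
ee_rot: [-1.57, -0.0, -1.184]
wrist_force: [-2.5, -1.1, 6.6]
width: 0.0294
```

play_rows([
  {"x": 0,"y": 0,"z": -0.0005,"rx": 0,"ry": 0,"rz": 0,"hand": 0},
  {"x": 0,"y": 0,"z": 0,"rx": 0,"ry": 0,"rz": 0,"hand": 0},
])

```text
time: 12.38
tool_pos: [0.5506, 0.198, 0.0631]
ee_rot: [-1.57, -0.0, -1.184]
wrist_force: [-2.1, -1.2, 7.9]
width: 0.0298
```

play_rows([
  {"x": 0,"y": 0,"z": -0.0005,"rx": 0,"ry": 0,"rz": 0,"hand": 0},
  {"x": 0,"y": 0,"z": 0,"rx": 0,"ry": 0,"rz": 0,"hand": 0},
])

```text
time: 12.62
tool_pos: [0.5506, 0.198, 0.0631]
ee_rot: [-1.57, -0.0, -1.184]
wrist_force: [-2.8, -1.9, 9.3]
width: 0.0298
```

```bash
cat > rd.py <<'E'
from m import *
F=[]
for i in range(6):
    s=snapshot("side"); o=robot.get_obs(); F.append(np.r_[o["wrist_force"],o["wrist_torque"],o["tool_pos"],o["ee_rot"],o["width"]])
F=np.array(F); print(F.mean(0).round(4)); print(o["time"])
E
python3 rd.py
```

```text
[-2.8274e+00 -1.0610e+00  9.1747e+00 -2.2570e-01  5.0560e-01  6.6000e-03
  5.5060e-01  1.9800e-01  6.3100e-02 -1.5695e+00 -3.0000e-04 -1.1840e+00
  2.9500e-02]
12.925
```

play_rows([
  {"x": 0,"y": 0,"z": -0.0005,"rx": 0,"ry": 0,"rz": 0,"hand": 0},
  {"x": 0,"y": 0,"z": -0.0005,"rx": 0,"ry": 0,"rz": 0,"hand": 0},
  {"x": 0,"y": 0,"z": 0,"rx": 0,"ry": 0,"rz": 0,"hand": 0},
])

```text
time: 13.3
tool_pos: [0.5506, 0.198, 0.0631]
ee_rot: [-1.569, -0.0, -1.184]
wrist_force: [-4.1, -2.2, 12.6]
width: 0.0302
```

```bash
python3 rd.py
```

```text
[-4.17710e+00 -1.51360e+00  1.27631e+01 -2.92400e-01  8.41300e-01
  2.52000e-02  5.50600e-01  1.98000e-01  6.31000e-02 -1.56920e+00
 -4.00000e-04 -1.18400e+00  2.97000e-02]
13.6
```

play_rows([
  {"x": -0.0007,"y": -0.0003,"z": -0.0004,"rx": 0,"ry": 0,"rz": 0,"hand": 0},
  {"x": 0,"y": 0,"z": -0.0004,"rx": 0,"ry": 0,"rz": 0,"hand": 0},
  {"x": 0,"y": 0,"z": 0,"rx": 0,"ry": 0,"rz": 0,"hand": 0},
])

```text
time: 13.98
tool_pos: [0.5506, 0.198, 0.0631]
ee_rot: [-1.567, -0.0, -1.184]
wrist_force: [-4.2, -0.7, 14.3]
width: 0.0296
```

```bash
python3 rd.py; python3 ov.py 10 .5497 .1984; python3 - <<'E'
from m import *
s=snapshot("side"); save(s,"s10")
s=snapshot("top"); save(s,"t10")
E
```

```text
[-3.25920e+00 -1.21650e+00  1.42747e+01 -2.47100e-01  8.22200e-01
  8.70000e-03  5.50600e-01  1.98000e-01  6.31000e-02 -1.56720e+00
 -5.00000e-04 -1.18390e+00  2.98000e-02]
14.275
[0.55064573 0.1980251  0.06301877] [-1.56724006e+00 -4.56203476e-04 -1.18392156e+00] 0.029746643126755595 [-2.95729596 -1.51001414 14.18987371] [-0.26201244  0.86361325 -0.04057228]
```

View pics/raw10.png

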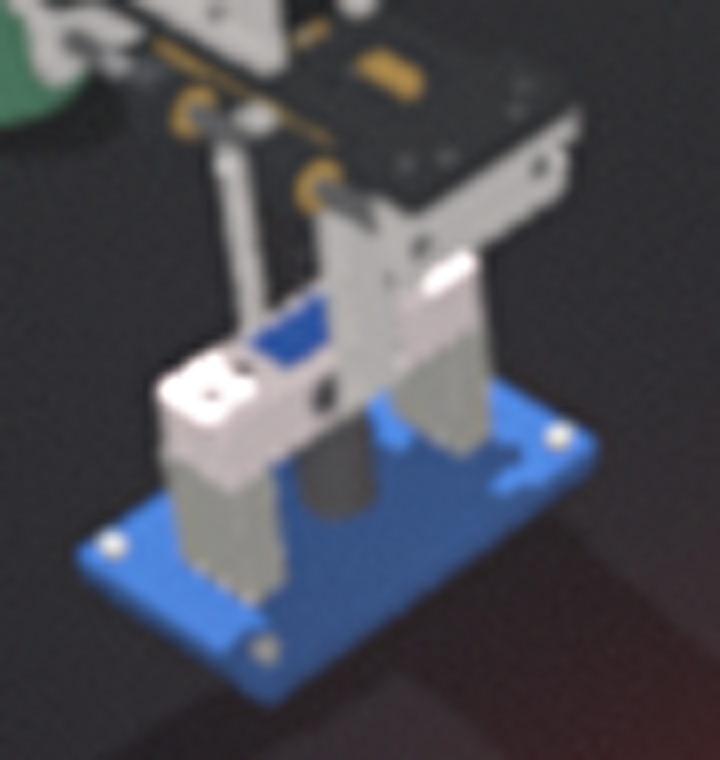

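View pics/s10.png

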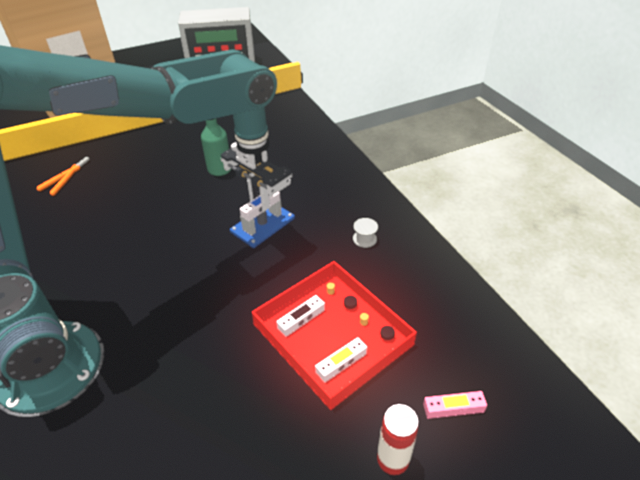

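View pics/t10.png

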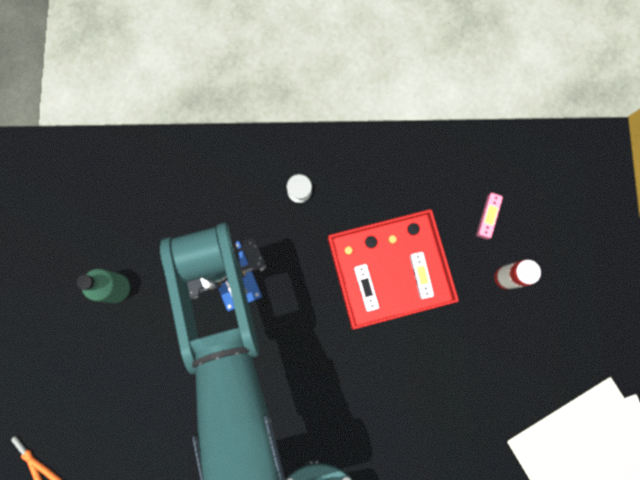

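The cell is on the stops: z stays at 0.0631 m while the force rises. But the tool has tilted about 3.6 mrad under load, which would leave stop_b with less of it. I'll trim that so both stops share the load.

play_rows([
  {"x": 0,"y": 0,"z": 0,"rx": -0.0008,"ry": 0.002,"rz": 0,"hand": 0},
  {"x": 0,"y": 0,"z": 0,"rx": -0.0008,"ry": 0.002,"rz": 0,"hand": 0},
  {"x": 0,"y": 0,"z": 0,"rx": 0,"ry": 0,"rz": 0,"hand": 0},
])

```text
time: 14.8
tool_pos: [0.5506, 0.198, 0.0631]
ee_rot: [-1.572, -0.0, -1.184]
wrist_force: [-4.9, -1.1, 14.2]
width: 0.0299
```

```bash
python3 rd.py
```

```text
[-4.29310e+00 -1.21220e+00  1.45914e+01 -1.94900e-01  7.18500e-01
  1.00000e-03  5.50600e-01  1.98000e-01  6.31000e-02 -1.57150e+00
 -5.00000e-04 -1.18400e+00  2.98000e-02]
15.1
```

play_rows([
  {"x": 0,"y": 0,"z": -0.0004,"rx": 0.0002,"ry": -0.0005,"rz": 0,"hand": 0},
  {"x": 0,"y": 0,"z": -0.0004,"rx": 0,"ry": 0,"rz": 0,"hand": 0},
  {"x": 0,"y": 0,"z": 0,"rx": 0,"ry": 0,"rz": 0,"hand": 0},
  {"x": 0,"y": 0,"z": 0,"rx": 0,"ry": 0,"rz": 0,"hand": 0},
])

```text
time: 15.6
tool_pos: [0.5506, 0.198, 0.063]
ee_rot: [-1.571, -0.001, -1.184]
wrist_force: [-4.6, -2.7, 17.0]
width: 0.0298
```

```bash
python3 rd.py; python3 - <<'E'
from m import *
s=snapshot("side"); c=(.5497,.1984); y=np.radians(22.15)
b=[(box([*c,.0600],y,.11,.03,.026),(0,255,0))]
overlay(s,b,"id11",(232,190,287,245),14); save(s,"r11",(232,190,287,245),14)
E
```

```text
[-5.30730e+00 -1.97030e+00  1.70335e+01 -2.80000e-01  9.85500e-01
  1.81000e-02  5.50600e-01  1.98000e-01  6.30000e-02 -1.57070e+00
 -5.00000e-04 -1.18390e+00  2.98000e-02]
15.9
```

View pics/id11.png

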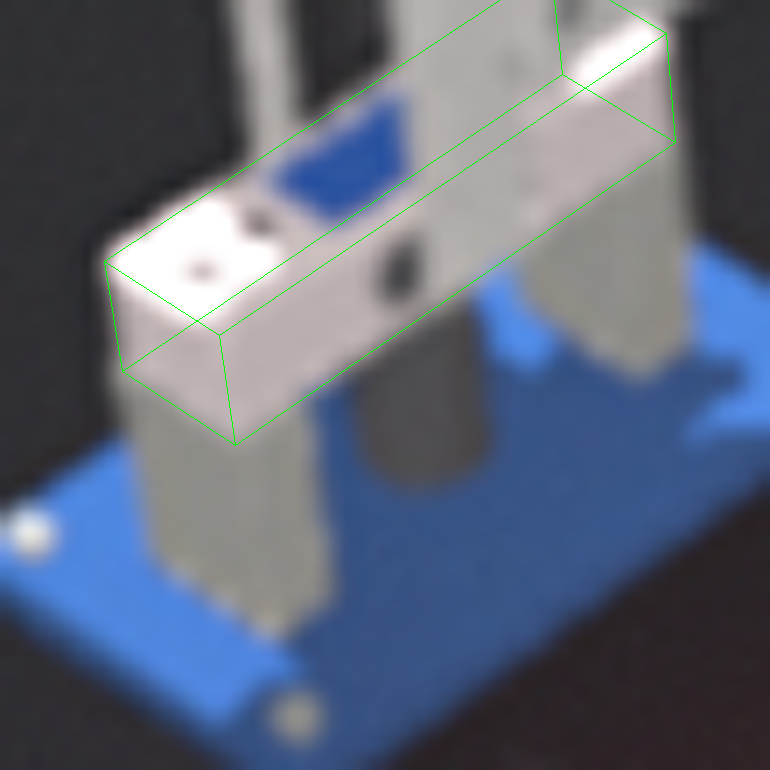

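View pics/r11.png

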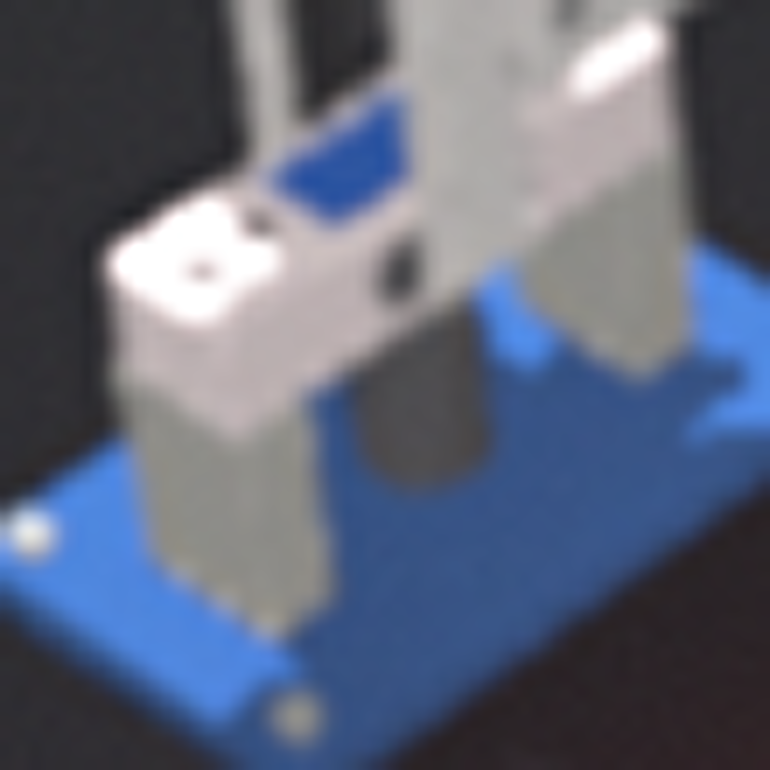

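```bash
python3 -c "
from bench import workorder
print(workorder.close_job())"
```

```text
the job is handed in; nothing more can be done
None
```

I picked the blue-patch cell out of the tray, laid it across the stand over the probe, and pressed it down in small steps onto the stops. The job is handed in with the cell still gripped and pressed home, at about 16 s.

**Last checks**
- **Seated:** the tool stopped at 0.063 m, the height I worked out for the cell on its stops. It stayed there while I commanded it lower and the force rose.
- **Push:** the wrist reads about 17 N upward, which I estimate leaves about 9 N on the stops beyond the spring.
- **Grip:** the opening has held at 29.8 mm, and the tool height gave no sign of slip.
- **Level and square:** the tool is level again after I trimmed out a 3.6 mrad tilt that appeared under load. In the side picture the cell matches the ideal seated outline to under a millimetre by eye.
- **Surroundings:** pictures taken just before the final trim showed the other cells, knobs, spacers, flask, can and spool where they started.

**What disagreed or stayed uncertain**
- **Stand position:** the two cameras put the stand about 1 mm apart, so I used a compromise. The cell may be off centre by up to about 1 mm.
- **Spring force:** it read about 1 N low for the height just before the stops took load.
- **Sideways force:** about 5–6 N remains at the wrist. I think the arm is flexing against friction at the stops.
- **Load sharing:** I judged the load on the two stops from wrist torque and tilt, and did not measure it directly.
- **Cell outline fit:** an automatic fit of the held cell's outline failed, so I relied on the overlay picture instead.

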